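Find the high spot of a shaker's eccentric disc with a plunger indicator

ROBOT

A 6-joint arm with a two-finger parallel gripper is mounted at the origin on the work surface. World frame = base frame: x ahead of the robot, y to its left, z up, the work surface at z = 0. Lengths are in m, angles in rad, forces in N, time in s.
With the tool pointing down it reaches from about 0.25 to 0.775 m from the base axis. Payload 4 kg.
Tool frame: the origin (TCP) lies between the finger pads; the fingertips stand 25 mm ahead of it and the grasp point (between the pads) lies 6 mm ahead of it; z points along the fingers, y is the direction in which the jaws open and shut (so a half turn about z gives the same grasp; the last joint's range is limited). The gripper opens to 94 mm and grips with 3 to 60 N. Pads are 16 mm wide; open, the fingers measure 119 mm over their backs; the gripper's body (75 mm by 177 mm) begins 78 mm behind the grasp point.
Start: joints at [-1.405, 0.087, 1.371, -0, 1.684, -0.103], TCP at [0.146, -0.53, 0.231] pointing down, gripper open.
Joint ranges: [-3.1, 3.1], [-0.76, 2.03], [0.27, 2.55], [-1.08, 4.22], [0.17, 2.65], [-2.57, 2.57]. Speed limits (rad/s): [2.79, 2.79, 3.14, 3.14, 3.14, 3.14].

INTERFACE

Orientations are given as a unit quaternion [w, x, y, z].
In Python, from station import manip gives the robot as it stands.
- The arm moves only by the shell command python3 -m handwheel 'ROWS' [FORCE]. ROWS is JSON, a list that holds one entry, the list of rows, each a list of 7 numbers: the shift along the world's x, y, z as a fraction of full scale, then the turn, a rotation vector about the world's x, y, z as a fraction of full scale, then the opening, from 0 (shut) to 1 (fully open). In form: [[[x, y, z, rx, ry, rz, hand], ...]]. A call has 1 to 10 rows; each row shifts and turns the pose as measured when the row begins; what a row does not reach is not made up. Full scale, the value 1, is 2.5 cm for a shift and 0.08 rad for a turn. A row lasts 1/10 s, in which the tool goes at most 50 mm and 8.59 degrees, less where a joint would pass 70% of its speed; a pose out of reach is approached as far as the arm can. A call with a number of a shift or a turn outside -1 to 1 is refused whole. A call with a gripper value outside its range is refused whole. The fingers move at their own pace and stop on an object; FORCE is the grip in N (left out, the last holds). Time passes only in rows, so rows that do not move let the fingers close. It gives the time, the measured TCP pose, the force and the opening at its end, in the units of the state.
- manip.observe(): the state, without advancing time (a new reading comes with each control period).
- manip.read_camera(name): name is "side" or "top"; returns (picture, depth): 480x640x3 uint8, red, green, blue; 480x640 float32, m along the optical axis (not along the pixel's ray), 0 where there is no reading.
- manip.camera_model(name): a dict with "K" (3x3 intrinsics, pixels), "R" (3x3) and "t" (3): a world point X has camera coordinates R X + t. Camera axes: x right, y down, z forward; pixel columns grow to the right and rows downward; lengths in m; the calibration is good to about 2 mm. A picture is of the moment at which its call begins. camera_model takes no time and is no camera call.
- manip.close_job(): hands the job in, once; it reports no verdict.
Trained networks look in the newest picture that a camera, given by its name, has taken for a name from the list of things; names that differ only in an ending like _2 or _b are one class to them, and where a whole thing is asked for, a point or a joint stands for the part that bears it (a point fixed in the world has none). Each returns a list of dicts, best first, with "conf" (0 to 1); they miss things now and then, are a little off and sometimes report something else, mostly with a low value. They report only what shows in the picture. A call takes as long as a camera call.
- manip.silhouettes(camera, target): "mask" (480x640 bool, what is visible of it) and "rect" ([centre column, centre row, width, height] in pixels, round what is visible of it).
- manip.mark_of(camera, target): "location" ([column, row] in pixels: a listed point, or the origin of a listed thing).
The state is a dict: "time": time; "joints": joint angles; "qvel": joint speeds; "joint_torque": joint torques, N m; "eef_pos": TCP position; "tcp_rot": TCP orientation; "ft_force": force on the tool from outside, world axes, zero at the start; "wrist_torque": the same for the moment, N m; "gripper_width": finger opening in m.
Only numpy, scipy, OpenCV 4.12 (cv2) and the standard library are available. Lean on these libraries where they do the work, as an engineer would, in place of code of your own. Each camera call takes 0.05 s, during which the arm holds its last target. There are 200 camera calls.

TASK

On the test rig, slide the dial indicator by its blue post all the way up to its stop, so that its sprung plunger presses on the rim of the steel eccentric disc. Then, leaving it pressed there, turn the disc by its red crank peg until its high spot (green sticker) is right at the plunger and the dial reads its highest, and let go. Leave the spare brass disc on the bench alone.

Things in the scene. Friction and masses are not known exactly. Their poses are not given: they have to be found in the camera images.
- disc: Steel disc, 120 x 20 mm thick, turns either way on an upright axis (stiff, 0.06 N m). Origin: underside on that axis (black hub), 36 mm above the table; z up. Its middle is 7 mm along +x, so x points to the high spot (rim 67 mm from the axis; green sticker; 53 mm opposite). Red round crank peg with a free-spinning sleeve, 16 mm thick, 38 mm along -x, 20 to 70 mm above the origin. 
- indicator: Dial indicator on a rail, slides straight to the disc's axis (3.5 N friction, stays). Origin: carriage underside, 24 mm off the table, under the round blue post (20 mm thick, top 82 mm above origin). x points to the disc's axis. 177 mm from that axis at its stop; starts 40 to 70 mm short. Black dial, 56 mm wide, 63 mm along +x, top 45 mm up; brass ball tip, 12 mm, free at 124 mm along +x, 22 mm up.
- plunger (a joint): Reading of the indicator: how far its plunger is pressed in, in m; 0 free, 0.022 bottomed, soft spring up to 2 N. With the carriage at its stop it reads about 0.004 at the disc's lowest spot and about 0.018 at the high spot; the needle turns with it.
- spare_disc: Loose brass disc of the same shape and size with a yellow sticker and a red peg, lying flat on the bench to one side; not to be touched. Origin on its hub axis at its underside, x towards its sticker.

How it is judged:
On the way, in this order (a step that is already met when the one before it is completed fails the run):
1. the indicator is slid up to its stop (within 8 mm) (horizontal distance between indicator and disc below 0.185 m), for 0.2 s.
2. with the plunger pressed, the disc is turned until its high spot is at the plunger (within about 12 degrees) (horizontal distance between indicator and disc below 0.185 m and value of joint plunger above 0.008 m and x of indicator in the frame of disc above 0.1 m and y of indicator in the frame of disc between -0.037 and 0.037 m), for 0.2 s.
At the end, for the whole second after the job is handed in: The indicator stands within 8 mm of its stop with its plunger pressed in more than 8 mm by the disc, the disc's high spot is within about 12 degrees of the plunger, and the disc is at rest (all of step 2 and angular speed of disc below 0.1 rad/s); the robot touches nothing.
It fails at once if the spare brass disc is moved more than 20 mm (distance of spare_disc from where it was at the start of the episode above 0.02 m).
It also fails if it takes over 45 s, if anything falls off the work surface, if the arm or the gripper's body presses on something with over 40 N, if the wrist force passes 120 N, or if a joint passes its speed limit or range.

## Working session

There is one attempt and no reset: what is moved stays moved. The work goes in short steps, Python scripts to look and compute and a shell command to move; the robot and the scene stay as the last step left them, time stands still between calls to the robot, and variables do not carry over. Pictures are saved under pics/ and viewed, about 8 in all and at most 12, crops included, and the job is handed in when it is done.

```bash
mkdir -p pics; cat > h.py <<'E'
import numpy as np, cv2
from station import manip
def snap(cam,name):
    p,d=manip.read_camera(cam); cv2.imwrite(f'pics/{name}.png',p[:,:,::-1]); return p,d
def ray_z(cam,uv,z):
    m=manip.camera_model(cam);K,R,t=[np.array(m[k]) for k in 'KRt']
    c=-R.T@t; r=R.T@np.linalg.inv(K)@[uv[0],uv[1],1]; return c+r*(z-c[2])/r[2]
def cloud(cam,d):
    m=manip.camera_model(cam);K,R,t=[np.array(m[k]) for k in 'KRt']
    v,u=np.mgrid[:480,:640]; P=np.stack([u,v,np.ones_like(u)],-1)@np.linalg.inv(K).T*d[...,None]
    return (P-t)@R
E
python3 - <<'E'
from h import *
for cam in('top','side'):
    p,d=snap(cam,cam+'0'); X=cloud(cam,d)
    hsv=cv2.cvtColor(p,cv2.COLOR_RGB2HSV)
    for n,z in(('disc',.036),('indicator',.024),('spare_disc',0)):
        for q in manip.mark_of(cam,n)[:3]: print(cam,n,round(q['conf'],2),np.round(q['location']),ray_z(cam,q['location'],z).round(3))
    for n,lo,hi in(('red',0,6),('green',45,80),('blue',100,130),('yellow',25,33)):
        m=(hsv[...,0]>=lo)&(hsv[...,0]<=hi)&(hsv[...,1]>130)&(hsv[...,2]>60)&(d>0)
        k,l,s,c=cv2.connectedComponentsWithStats(m.astype('uint8'))
        for i in range(1,k):
            if s[i,4]>25: 
                Q=X[l==i]; print(cam,n,s[i,4],c[i].round(),np.median(Q,0).round(3),'zmax',np.percentile(Q[:,2],95).round(3))
print(manip.observe())
E
```

```text
top disc 0.87 [256. 178.] [0.694 0.159 0.036]
top indicator 0.71 [280. 277.] [0.46  0.097 0.024]
top spare_disc 0.84 [527. 238.] [ 0.567 -0.49   0.   ]
top red 53 [253. 188.] [0.654 0.159 0.104] zmax 0.11
top red 63 [549. 246.] [ 0.54  -0.514  0.068] zmax 0.073
top blue 161 [532. 108.] [ 0.839 -0.46   0.13 ] zmax 0.133
top blue 2499 [618. 198.] [ 0.654 -0.683  0.057] zmax 0.062
top blue 483 [ 31. 172.] [0.698 0.706 0.011] zmax 0.015
top blue 62 [276. 274.] [0.462 0.1   0.106] zmax 0.109
top blue 65 [ 33. 390.] [0.199 0.634 0.052] zmax 0.057
top yellow 252 [495. 104.] [ 0.88  -0.405  0.046] zmax 0.069
top yellow 44 [514. 220.] [ 0.606 -0.452  0.021] zmax 0.024
side disc 0.81 [239. 264.] [0.695 0.151 0.036]
side disc 0.62 [402. 176.] [ 0.538 -0.419  0.036]
side indicator 0.6 [335. 289.] [0.461 0.104 0.024]
side spare_disc 0.77 [402. 176.] [ 0.564 -0.481  0.   ]
side red 58 [414. 159.] [ 0.539 -0.511  0.052] zmax 0.07
side red 98 [247. 255.] [0.653 0.166 0.086] zmax 0.106
side blue 9230 [365.  61.] [ 1.358 -1.774 -0.058] zmax 0.147
side blue 1529 [630. 143.] [ 0.015 -1.774 -0.313] zmax 
[... 366 characters left out ...]
.4, 'joints': array([-1.40507526e+00,  8.73142722e-02,  1.37090508e+00,  1.53232758e-05,
        1.68358362e+00, -1.03123202e-01]), 'qvel': array([ 2.05680636e-03, -6.86506899e-04, -2.02388472e-03, -6.41566765e-05,
        3.66863973e-04,  3.17640486e-04]), 'joint_torque': array([-1.94738132e-03, -3.39511335e+01, -3.02112257e+01,  7.15591013e-02,
        2.58061598e-02, -4.87764214e-05]), 'eef_pos': array([ 0.14607023, -0.5302023 ,  0.2303392 ]), 'tcp_rot': array([-1.05343325e-04,  9.90978820e-01,  1.34018534e-01,  4.31856824e-06]), 'ft_force': array([-0.23434958, -0.36945269, -0.15114274]), 'wrist_torque': array([ 0.00209374, -0.01279755, -0.03099306]), 'gripper_width': 0.09392959561173912}
```

```bash
python3 - <<'E'
import cv2,numpy as np
a=cv2.imread('pics/top0.png')[130:330,170:380];b=cv2.imread('pics/side0.png')[200:340,180:400]
a=cv2.resize(a,(420,400),interpolation=cv2.INTER_CUBIC);b=cv2.resize(b,None,fx=1.7,fy=1.7)
o=np.zeros((400,800,3),'uint8');o[:,:420]=a;o[:b.shape[0],420:420+b.shape[1]]=b[:,:380];cv2.imwrite('pics/c0.png',o)
E
```

```text
(no output)
```

View pics/c0.png

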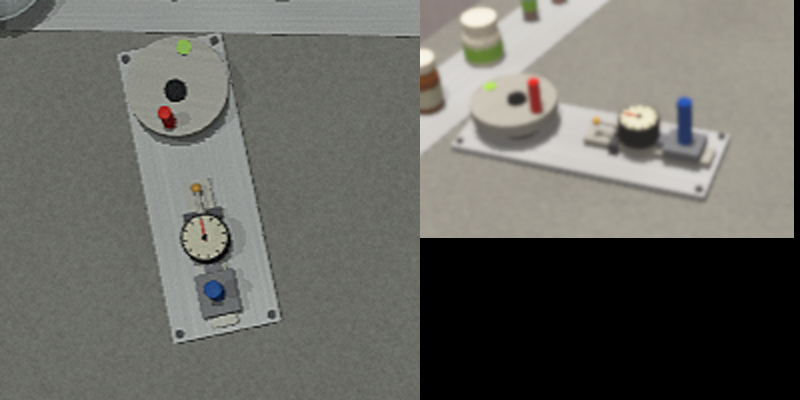

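The crop shows the rig. The disc's green sticker faces away from the indicator at top px ≈(262,153), with the hub at (257,175), peg top (252,187) and post top (276,274). The sticker has to turn about 160°.

```bash
python3 - <<'E'
from h import *
for n,uv,z in(('hub',(257.5,175),.056),('green',(262,153.5),.056),('peg',(252.7,186.3),.106),('post',(276.3,274.5),.106),('dial',(272.5,249),.069),('tip',(268,224),.046)): print(n,ray_z('top',uv,z).round(4))
E
python3 -m handwheel '[[[0.5,1,0,0,0,0,1],[0.5,1,0,0,0,0,1],[0.5,1,0,0,0,0,1],[0.5,1,0,0,0,0,1],[0.5,1,0,0,0,0,1],[0.5,1,0,0,0,0,1],[0.5,1,0,0,0,0,1],[0.5,1,0,0,0,0,1],[0.5,1,0,0,0,0,1],[0.5,1,0,0,0,0,1]]]' 15
```

```text
hub [0.6959 0.1542 0.056 ]
green [0.7478 0.1454 0.056 ]
peg [0.6565 0.1573 0.106 ]
post [0.4613 0.0992 0.106 ]
dial [0.5213 0.1128 0.069 ]
tip [0.5823 0.1273 0.046 ]
time: 1.4
eef_pos: [0.2726, -0.273, 0.2297]
tcp_rot: [0.001, 0.991, 0.13, 0.001]
ft_force: [-0.4, -0.9, 0.3]
gripper_width: 0.0942
```

```bash
python3 -m handwheel '[[[0.5,1,0,0,0,0,1],[0.5,1,0,0,0,0,1],[0.5,1,0,0,0,0,1],[0.5,1,0,0,0,0,1],[0.5,1,0,0,0,0,1],[0.5,1,0,0,0,0,1],[0.5,1,0,0,0,0,1],[0.5,1,0,0,0,0,1],[0.5,1,0,0,0,0,1],[0.5,1,0,0,0,0,1]]]' 15
```

```text
time: 2.4
eef_pos: [0.4009, -0.0117, 0.2321]
tcp_rot: [0.003, 0.992, 0.13, 0.004]
ft_force: [0.4, 0.2, 0.5]
gripper_width: 0.094
```

```bash
python3 -m handwheel '[[[0.48,0.9,-0.6,0,0,0,1],[0.48,0.9,-0.6,0,0,0,1],[0.48,0.88,-0.6,0,0,0,1],[0.48,0.88,-0.6,0,0,0,1],[0.48,0.86,-0.6,0,0,0,1],[0,0,0,0,0,0,1],[0,0,0,0,0,0,1]]]'
python3 - <<'E'
from h import *
p,d=snap('side','side1');cv2.imwrite('pics/c1.png',cv2.resize(p[160:340,200:440,::-1],None,fx=2.5,fy=2.5))
E
```

```text
time: 3.1
eef_pos: [0.4638, 0.1065, 0.1562]
tcp_rot: [0.004, 0.991, 0.133, 0.006]
ft_force: [1.0, -0.2, 0.1]
gripper_width: 0.094
```

View pics/c1.png

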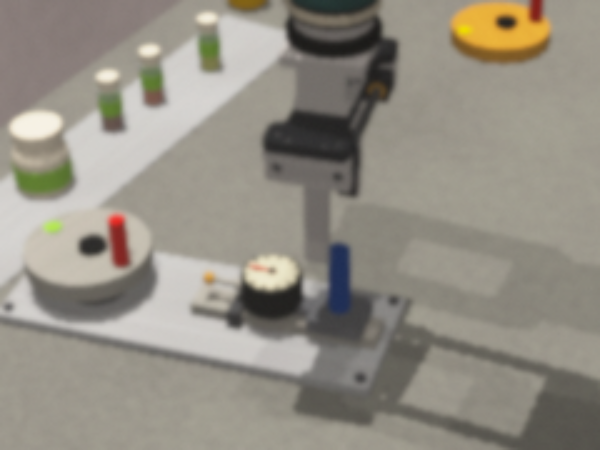

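The gripper is straddling the post (crop ≈(340,275)) from above. Next: go down and grip.

```bash
python3 -m handwheel '[[[-0.1,-0.25,0,0,0,0,1],[0,-0.05,-0.6,0,0,0,1],[0,0,-0.6,0,0,0,1],[0,0,-0.6,0,0,0,1],[0,0,-0.6,0,0,0,1],[0,0,-0.4,0,0,0,1],[0,0,0,0,0,0,1]]]'
```

```text
time: 3.85
eef_pos: [0.4625, 0.0903, 0.0921]
tcp_rot: [0.006, 0.992, 0.128, 0.013]
ft_force: [-0.3, 1.0, -0.6]
gripper_width: 0.0941
```

```bash
python3 -m handwheel '[[[0,0.3,-0.2,0,0,0,1],[0,0,0,0,0,0,1],[0,0,0,0,0,0,0],[0,0,0,0,0,0,0],[0,0,0,0,0,0,0],[0,0,0,0,0,0,0],[0,0,0,0,0,0,0],[0,0,0,0,0,0,0],[0,0,0,0,0,0,0]]]' 15
```

```text
time: 4.75
eef_pos: [0.4647, 0.098, 0.0907]
tcp_rot: [0.006, 0.992, 0.128, 0.017]
ft_force: [-0.1, 0.2, -0.5]
gripper_width: 0.0417
```

```bash
python3 -m handwheel '[[[0,0,0,0,0,0,0],[0,0,0,0,0,0,0],[0,0,0,0,0,0,0],[0,0,0,0,0,0,0],[0,0,0,0,0,0,0]]]' 15
```

```text
time: 5.25
eef_pos: [0.4637, 0.1019, 0.0905]
tcp_rot: [0.001, 0.992, 0.128, 0.016]
ft_force: [0.3, -0.0, 0.4]
gripper_width: 0.0201
```

```bash
python3 -m handwheel '[[[0.4,0.09,0,0,0,0,0],[0.4,0.09,0,0,0,0,0],[0.4,0.09,0,0,0,0,0],[0.4,0.09,0,0,0,0,0],[0.4,0.09,0,0,0,0,0]]]' 15
```

```text
time: 5.75
eef_pos: [0.5143, 0.1136, 0.0905]
tcp_rot: [0.001, 0.992, 0.127, 0.013]
ft_force: [-4.4, -1.3, 4.9]
gripper_width: 0.02
```

```bash
python3 -m handwheel '[[[0.3,0.07,0,0,0,0,0],[0.25,0.06,0,0,0,0,0],[0.2,0.05,0,0,0,0,0],[0,0,0,0,0,0,0]]]' 15
python3 - <<'E'
from h import *
p,d=snap('top','top2');cv2.imwrite('pics/c2.png',cv2.resize(p[130:330,170:380,::-1],None,fx=2.5,fy=2.5))
E
```

```text
time: 6.15
eef_pos: [0.5299, 0.1173, 0.0894]
tcp_rot: [0.002, 0.992, 0.127, 0.003]
ft_force: [-2.1, 0.9, 3.5]
gripper_width: 0.0195
```

```bash
python3 -m handwheel '[[[0.25,0.06,0,0,0,0,0],[0.25,0.06,0,0,0,0,0]]]' 15;  python3 -m handwheel '[[[0,0,0,0,0,0,0],[0,0,0,0,0,0,1],[0,0,0,0,0,0,1],[0,0,0,0,0,0,1],[0,0,0,0,0,0,1],[0,0,0,0,0,0,1]]]' 15
```

```text
time: 6.4
eef_pos: [0.5405, 0.12, 0.0884]
tcp_rot: [0.002, 0.992, 0.128, -0.0]
ft_force: [1.0, 1.4, -1.5]
gripper_width: 0.0087
time: 7.0
eef_pos: [0.5446, 0.1197, 0.0879]
tcp_rot: [0.003, 0.992, 0.128, 0.003]
ft_force: [-1.1, 0.2, -0.0]
gripper_width: 0.037
```

It slipped off the post at the stop, as I expected. Retreat upward and look.

```bash
python3 -m handwheel '[[[0,0,0.4,0,0,0,1],[0,0,0.8,0,0,0,1],[0,0,0.8,0,0,0,1],[0,0,0.8,0,0,0,1],[0,-1,0.8,0,0,0,1],[0,-1,0,0,0,0,1],[0,-1,0,0,0,0,1],[0,-1,0,0,0,0,1],[-0.2,-1,0,0,0,0,1],[0,0,0,0,0,0,1]]]'
python3 - <<'E'
from h import *
p,d=snap('top','top3');cv2.imwrite('pics/c3.png',cv2.resize(p[130:330,170:380,::-1],None,fx=2.8,fy=2.8))
p,d=snap('side','side3');cv2.imwrite('pics/s3.png',cv2.resize(p[200:340,180:400,::-1],None,fx=2.8,fy=2.8))
E
```

```text
time: 8.0
eef_pos: [0.54, -0.0089, 0.1909]
tcp_rot: [0.005, 0.992, 0.129, 0.009]
ft_force: [0.0, 0.8, 1.0]
gripper_width: 0.094
```

View pics/c3.png

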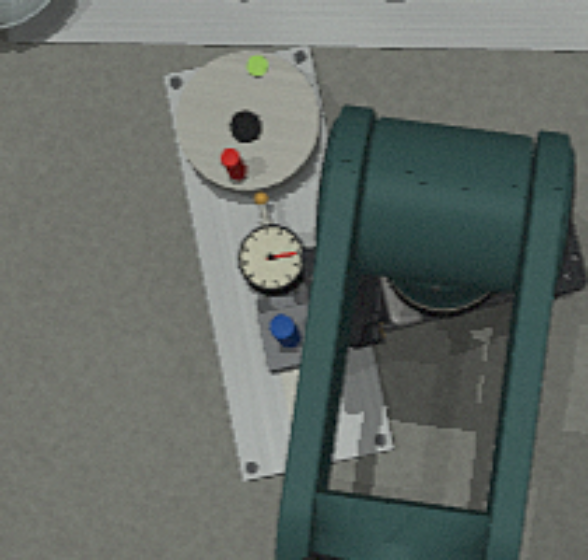

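The carriage is at its stop: the tip at crop (262,198) touches the rim, the needle has turned, and the disc hasn't moved. I'll measure distances and the clearance around the disc.

```bash
python3 - <<'E'
from h import *
f=lambda c,z:ray_z('top',(170+c[0]/2.8,130+c[1]/2.8),z)
H,g,peg,post=f((246,126),.056),f((258,66),.056),f((230,155),.106),f((283,324),.106)
for a in(H,g,peg,post):print(a.round(4))
v=(H-post)[:2];print('dist',np.hypot(*v),np.degrees(np.arctan2(v[1],v[0])))
for a in(g,peg):w=(a-H)[:2];print(np.hypot(*w),np.degrees(np.arctan2(w[1],w[0])))
X=cloud('top',manip.read_camera('top')[1]);m=(X[...,0]>.6)&(X[...,0]<.92)&(X[...,1]>.08)&(X[...,1]<.36)&(X[...,2]>.06)
Q=X[m];print(Q[:,2].max(),np.percentile(Q,[0,50,100],axis=0).round(3))
E
```

```text
[0.6959 0.1534 0.056 ]
[0.7477 0.1451 0.056 ]
[0.6586 0.1586 0.106 ]
[0.5241 0.1124 0.106 ]
dist 0.17664811529542404 13.402311377468573
0.05240983982045705 -9.128393660693522
0.03767254425804602 172.03006443429945
0.11118101493301819 [[0.6   0.101 0.06 ]
 [0.832 0.161 0.081]
 [0.875 0.208 0.111]]
```

```bash
python3 -m handwheel '[[[0.8,1,-0.1,0,0,0,1],[0.8,1,-0.1,0,0,0,1],[0.8,1,-0.1,0,0,0,1],[0.8,1,-0.1,0,0,0,1],[0.8,1,-0.1,0,0,0,1],[0.5,1,-0.2,0,0,0,1],[0,0,0,0,0,0,1],[0,0,0,0,0,0,1]]]'
```

```text
time: 8.95
eef_pos: [0.6549, 0.1613, 0.1718]
tcp_rot: [0.003, 0.991, 0.137, 0.008]
ft_force: [0.7, -0.3, 0.4]
gripper_width: 0.0939
```

```bash
python3 -m handwheel '[[[0.1,-0.1,-0.6,0,0,0,1],[0,0,-0.6,0,0,0,1],[0,0,-0.6,0,0,0,1],[0,0,-0.6,0,0,0,1],[0,0,-0.5,0,0,0,1],[0,0,0,0,0,0,1]]]'
```

```text
time: 9.55
eef_pos: [0.6545, 0.1556, 0.0917]
tcp_rot: [0.003, 0.991, 0.135, 0.006]
ft_force: [0.1, -0.7, -1.1]
gripper_width: 0.0938
```

```bash
python3 -m handwheel '[[[0.14,0.1,0.1,0,0,0,0.5],[0,0,0,0,0,0,0],[0,0,0,0,0,0,0],[0,0,0,0,0,0,0],[0,0,0,0,0,0,0],[0,0,0,0,0,0,0],[0,0,0,0,0,0,0],[0,0,0,0,0,0,0],[0,0,0,0,0,0,0],[0,0,0,0,0,0,0]]]' 15;  python3 -m handwheel '[[[0,0,0,0,0,0,0],[0,0,0,0,0,0,0],[0,0,0,0,0,0,0],[0,0,0,0,0,0,0]]]' 15
```

```text
time: 10.55
eef_pos: [0.6599, 0.1592, 0.0978]
tcp_rot: [0.002, 0.991, 0.135, 0.009]
ft_force: [-1.1, 2.0, 1.0]
gripper_width: 0.0174
time: 10.95
eef_pos: [0.6598, 0.1594, 0.0978]
tcp_rot: [0.002, 0.991, 0.135, 0.009]
ft_force: [-0.1, 0.7, 0.8]
gripper_width: 0.0158
```

```bash
python3 -m handwheel '[[[0.1,0.38,0,0,0,0,0],[0.2,0.34,0,0,0,0,0],[0.28,0.28,0,0,0,0,0]]]' 20
```

```text
time: 11.25
eef_pos: [0.6708, 0.1828, 0.0978]
tcp_rot: [0.004, 0.991, 0.134, 0.004]
ft_force: [-3.8, -1.9, 2.8]
gripper_width: 0.0157
```

```bash
python3 -m handwheel '[[[0.45,0.22,0,0,0,0,0],[0.38,0.1,0,0,0,0,0],[0.4,0,0,0,0,0,0]]]' 20
```

```text
time: 11.55
eef_pos: [0.6986, 0.1944, 0.0977]
tcp_rot: [0.003, 0.991, 0.136, -0.001]
ft_force: [-4.4, -2.0, 2.4]
gripper_width: 0.0157
```

```bash
python3 -m handwheel '[[[0.38,-0.15,0,0,0,0,0],[0.36,-0.17,0,0,0,0,0],[0.3,-0.25,0,0,0,0,0]]]' 20
```

```text
time: 11.85
eef_pos: [0.7231, 0.1851, 0.0977]
tcp_rot: [0.0, 0.99, 0.138, -0.004]
ft_force: [-5.7, 1.4, 3.3]
gripper_width: 0.0154
```

```bash
python3 -m handwheel '[[[0.2,-0.37,0,0,0,0,0],[0.14,-0.25,0,0,0,0,0],[0.09,-0.26,0,0,0,0,0],[0,0,0,0,0,0,0],[0,0,0,0,0,0,0]]]' 20
python3 - <<'E'
from h import *
p,d=snap('side','side4');cv2.imwrite('pics/s4.png',cv2.resize(p[200:340,180:400,::-1],None,fx=3,fy=3))
E
```

```text
time: 12.35
eef_pos: [0.735, 0.1662, 0.0977]
tcp_rot: [-0.003, 0.99, 0.139, -0.004]
ft_force: [-3.2, 1.9, 1.4]
gripper_width: 0.0152
```

View pics/s4.png

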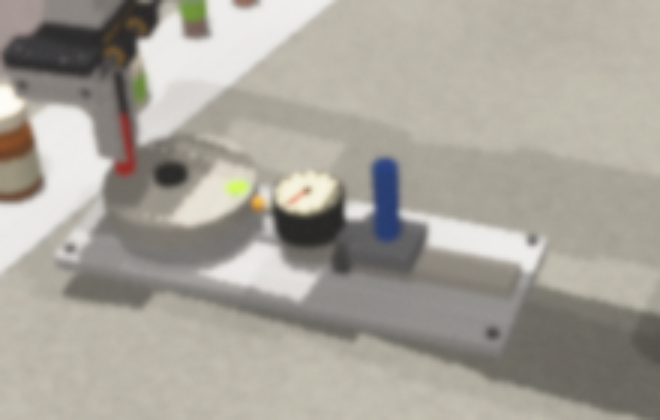

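The sticker (238,187) is next to the tip (259,203), with the hub at (171,174). I'll work out the remaining angle.

```bash
python3 - <<'E'
from h import *
f=lambda c,z:ray_z('side',(180+c[0]/3,200+c[1]/3),z)
H,g,t,post=f((171,174),.056),f((238,187),.056),f((259,203),.046),f((385,164),.106)
for a in(g,t,post):
    w=(a-H)[:2];print(np.hypot(*w),np.degrees(np.arctan2(w[1],w[0])))
E
```

```text
0.05654210422408818 -167.64821140090237
0.07405631166204962 -169.22154484025742
0.1787873795380242 -168.31939641988626
```

```bash
python3 -m handwheel '[[[0,-0.06,0,0,0,0,0],[0,0,0,0,0,0,0],[0,0,0,0,0,0,0.5],[0,0,0,0,0,0,0.5],[0,0,0,0,0,0,0.5],[0,0,0,0,0,0,0.5],[0,0,0.3,0,0,0,0.5],[0,0,0.8,0,0,0,0.5],[0,0,0.8,0,0,0,0.5],[0,0,0.8,0,0,0,0.5]]]'
python3 -m handwheel '[[[0,0,0.8,0,0,0,0.5],[-0.4,-1,0.4,0,0,0,0.5],[-0.4,-1,0,0,0,0,0.5],[-0.4,-1,0,0,0,0,0.5],[-0.4,-1,0,0,0,0,0.5],[-0.6,-1,0,0,0,0,0.5],[-0.6,-1,0,0,0,0,0.5],[-0.6,-1,0,0,0,0,0.5],[0,0,0,0,0,0,0.5],[0,0,0,0,0,0,0.5]]]'
python3 - <<'E'
from h import *
p,d=snap('top','top5');cv2.imwrite('pics/c5.png',cv2.resize(p[130:330,170:380,::-1],None,fx=2.8,fy=2.8))
E
```

```text
time: 13.4
eef_pos: [0.7344, 0.1634, 0.162]
tcp_rot: [-0.002, 0.99, 0.139, -0.007]
ft_force: [0.4, -0.0, -0.1]
gripper_width: 0.0474
time: 14.4
eef_pos: [0.6497, -0.017, 0.2074]
tcp_rot: [0.0, 0.99, 0.14, 0.004]
ft_force: [-0.1, 1.2, 0.3]
gripper_width: 0.0471
```

View pics/c5.png

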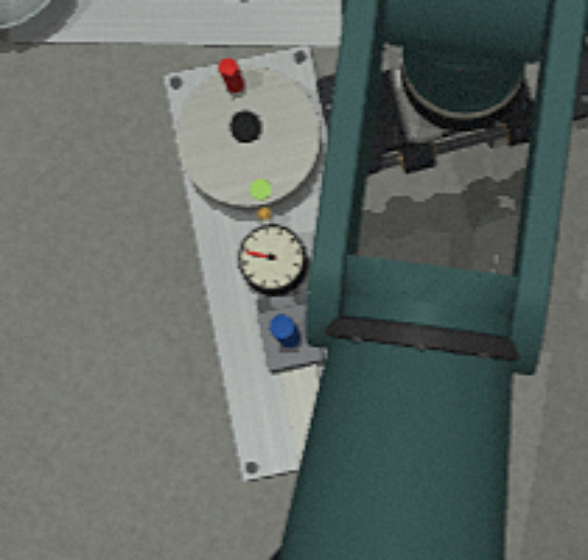

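The sticker (261,189) lies in line with the hub (246,126) and the tip (264,213), the post is still at (283,325), and the arm is clear.

```bash
python3 - <<'E'
from h import *
f=lambda c,z:ray_z('top',(170+c[0]/2.8,130+c[1]/2.8),z)
H,g,post=f((246,126),.056),f((261,189),.056),f((283,324),.106)
A=[]
for a in(g,post):
    w=(a-H)[:2];A.append(np.degrees(np.arctan2(w[1],w[0])));print(np.hypot(*w),A[-1])
if abs(A[0]-A[1])<6: print(manip.close_job())
E
```

```text
0.0551759206542466 -165.07469306359673
0.17664811529542404 -166.59768862253142
the job is handed in; nothing more can be done
None
```

I slid the indicator up to its stop by the blue post and turned the disc about 160° by its red peg, so the green sticker now sits at the plunger. I then let go, moved the arm clear and handed the job in, a little over 14 s into the 45 s allowed. No verdict was reported.

- **Indicator:** in the last top picture it stands 176.6 mm from the disc's axis, against 177 mm at the stop. The grip slipped off the post when the carriage reached the stop, and the carriage stayed there.
- **High spot:** the last top picture puts it about 1.5° from the plunger line. An earlier side view gave about 0.7°, but the arm's position suggested about 4°. I nudged the disc about 1.5 mm towards the line before letting go. All of these are inside the 12° limit.
- **Dial:** the needle turned well round as the disc came up. I judged the reading by the needle and did not measure it in mm.
- **Spare brass disc:** the arm never went near it. I did not measure its position again at the end.

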